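# Open the mint jar in its brace

### The arm

A 7-joint arm with a two-finger parallel gripper is mounted at the origin on a cart in front of the work surface, level with it; the furniture and walls round the work are solid. World frame = base frame: x ahead of the robot, y to its left, z up, the work surface at z = 0. Lengths are in m, angles in rad, forces in N, time in s.
With the tool pointing down it reaches from about 0.4 to 0.9 m from the base axis. Payload 5.6 kg.
Tool frame: the origin (TCP) lies at the very end of the fingers, on their centre line; the grasp point (between the pads) lies env.pinch_z behind it (env.pinch_z is the distance from the TCP to the grasp point, in m); z points along the fingers, y is the line along which they close (so a half turn about z gives the same grasp; the last joint's range is limited). The gripper opens to 92 mm and grips with 3 to 60 N. Pads are 20 mm wide; open, the fingers measure 128 mm over their backs; the gripper's body (75 mm by 189 mm) begins 69 mm behind the grasp point.
Start: joints at [-1.385, 0.468, -0.012, 1.603, 0.006, 1.071, -0.056], TCP at [0.147, 0.633, 0.215] pointing down, gripper open.
Joint ranges: [-2.53, 2.53], [-0.31, 2.02], [-1.57, 1.55], [0.28, 2.44], [-1.29, 4.43], [0.15, 1.84], [-2.92, 2.92]. Speed limits (rad/s): [2.57, 2.57, 3.14, 3.14, 3.14, 3.14, 3.14].

### API

Orientations are given as a unit quaternion [w, x, y, z].
In Python, from workcell import env, vision, job gives the robot as it stands. The module is installed in compiled form; this text tells all that it offers.
- The arm moves only by the tool jog_arm, never from a script. Its argument "series" is a list of rows, each a list of 7 numbers: the turn, a rotation vector about the tool's x, y, z in degrees, then the shift along the tool's x, y, z in m, then the opening, from -1 (shut) to 1 (fully open). In form: [[ax, ay, az, dx, dy, dz, gripper], ...]. A call has 1 to 5 rows; each row is the pose to reach, as a shift and turn from the pose commanded when the call began, along the tool's axes at that moment; what a row does not reach only later rows make up. A row lasts 1/8 s, in which the tool goes at most 62.5 mm and 10.7 degrees, less where a joint would pass 70% of its speed; a pose out of reach is approached as far as the arm can. A call with a gripper value outside its range is refused whole. The fingers move at their own pace and stop on an object; "grip_force" is the grip in N (left out, the last holds). Time passes only in rows, so rows that repeat a pose let the fingers close. It gives the time, the measured TCP pose, the force, the opening and the grip force at its end, in the units of the state.
- env.state(): the state, without advancing time (a new reading comes with each control period).
- vision.get_image(name): name is "scene" or "top" or "wrist"; returns (picture, depth): 420x560x3 uint8, red, green, blue; 420x560 float32, m along the optical axis (not along the pixel's ray), 0 where there is no reading.
- vision.get_calibration(name): a dict with "camera_matrix" (3x3 intrinsics, pixels), "origin" and "rotation" of the camera in the world. Camera axes: x right, y up, looking along -z (the intrinsics and any distortion apply to the point x, -y, -z); pixel columns grow to the right and rows downward; lengths in m; the calibration is good to about 2 mm. A picture is of the moment at which its call begins: read the wrist's pose just before it. get_calibration takes no time and is no camera call; for the wrist camera it gives the pose at the moment of the call.
- job.hand_in(): hands the job in; it is judged then, once.
The state is a dict: "time": time; "joint_pos": joint angles; "joint_velocities": joint speeds; "effort": joint torques, N m; "tcp_pos": TCP position; "tcp_rot": TCP orientation; "ft_force": force on the tool from outside, world axes, zero at the start; "wrist_torque": the same for the moment, N m; "grip_width": finger opening in m; "grasp_force": force on a finger pad.
Only numpy, scipy, OpenCV 4.12 (cv2) and the standard library are available. Lean on these libraries where they do the work, as an engineer would, in place of code of your own. Each camera call takes 0.05 s, during which the arm holds its last target. There are 200 camera calls.

### The job

Stand the square mint jar, with its red cap still tight, upright and fully home in the grey jar brace, so that it cannot turn. Then turn the cap anticlockwise until its lugs let go, and lift it straight off with the jar staying down in the brace. Finish while holding the cap level in the gripper, clear of the jar and one to three centimetres above its mouth; do not tip the jar over and leave the other things where they stand.

Things in the scene. Friction and masses are not known exactly. Their poses are not given: they have to be found in the camera images.
- jar: clear glass jar full of coloured mints, loose, 0.3 to 0.5 kg. Square body 62 x 62 x 80 mm with rounded edges; round neck 40 mm across from the shoulder (80 mm up) to the mouth rim (108 mm up). Origin: centre of the underside; z up, x and y square to its sides. Standing loose, the jar turns along with its tight cap.
- cap: round red screw cap, fine ribs, white disc on top, 58 mm across, 26 mm high. Origin: centre of its lower edge; z up; its x lies along the jar's x when tight, and starts 0 to 0.1 rad anticlockwise of that. On the jar its lower edge is 86 mm above the jar's underside (6 mm over the glass shoulder). Grasp it across the skirt from above at any yaw; the whole jar may be carried by it.
- jar_mouth (a point): centre of the jar's mouth rim, 108 mm above its underside. Ledges on the neck hold the cap's three lugs until the cap is 1.10 rad anticlockwise (from above) of its tight position on the jar; from 1.10 to 1.55 rad it lifts freely; at 1.55 it meets a stop. Turning a tight cap takes up to 1 N m, less if turned slowly. The cap must rise 22 mm to clear the rim.
- brace: grey jar brace, screwed down: base plate 120 x 92 x 6 mm (long along its x), square socket with walls 11 mm thick, top 34 mm above the work surface. Socket 67 x 67 mm inside, sides along the brace's x and y, mouth flared by black sloping lips; the jar fits in any of its four quarter turns. Origin: centre of the underside; z up.
- brace_floor (a point): centre of the socket's floor, 6 mm above the work surface; the seated jar's underside rests here
- mug_white: white mug, 82 x 117 x 94 mm, a bystander at the back; origin centre of its underside
- tumbler: small clear glass tumbler, 59 mm across, 81 mm high, a bystander at the back; origin centre of its underside
- sugar_canister: green lidded canister, 92 x 92 x 120 mm, a bystander at the back; origin centre of its underside
- sachet_cup: open card cup of green sachets, 67 x 66 x 76 mm, a bystander at the back right; origin centre of its underside
- kettle: steel kettle with a black handle, 163 x 225 x 218 mm, fixed at the back left; origin centre of its underside
- sweet: red wrapped sweet, 22 x 60 x 17 mm, a bystander lying near the front edge on the right; origin centre of its underside
- creamer: small white creamer pod, 37 mm across, 20 mm high, a bystander at the front right; origin centre of its underside
- biscuit: flat blue biscuit sachet, 81 x 51 x 11 mm, a bystander at the far front right; origin centre of its underside

How it is judged:
By the outcome, as a careful person would: the job done as asked, in the order asked, and still so for the second after the job is handed in, while the arm keeps its last pose, push and grip.
It also fails if it takes over 45 s, if anything falls off the work surface, if the arm or the gripper's body presses on something with over 40 N, if the wrist force passes 120 N, or if a joint passes its speed limit or range.

## Working session

There is one attempt and no reset: what is moved stays moved. The work goes in short steps, Python scripts to look and compute and a tool call to move; the robot and the scene stay as the last step left them, time stands still between calls to the robot, and variables do not carry over. Pictures are saved under pics/ and viewed, at most 10 in all, crops included, and the job is handed in when it is done.

Besides the shell and the picture viewer there is one more tool, called after "Call:" as a command line: name --pt "numbers of a row" for each row, then --argument value for the rest. jog_arm: Moves the arm, as the interface text tells. Its arguments: {"type":"object","properties":{"series":{"type":"array"},"grip_force":{"type":"number"}},"required":["series"]}

```bash
mkdir -p pics; python3 - <<'E'
from workcell import env, vision, job
import cv2, numpy as np
print(env.state(), env.pinch_z)
for n in ("scene","top"):
    im,d=vision.get_image(n); c=vision.get_calibration(n); print(n,c)
    cv2.imwrite(f"pics/{n}0.png",im[...,::-1]); np.save(f"{n}_d0.npy",d)
E
```

```text
{'time': 0.0, 'joint_pos': array([-1.3850201 ,  0.46837926, -0.01160687,  1.60360671,  0.00603697,
        1.07139564, -0.05631168]), 'joint_velocities': array([-2.71618495e-04, -1.47546222e-03, -6.48861934e-04,  8.48346614e-04,
       -8.49506668e-05, -1.01987606e-03, -1.48363915e-03]), 'effort': array([-1.07364540e-03, -5.20571387e+01, -1.27321554e-02, -2.43745494e+01,
       -5.66701347e-02,  1.71272387e-02,  1.58177113e-04]), 'tcp_pos': array([0.14735642, 0.63248537, 0.21364601]), 'tcp_rot': array([-2.35506115e-05,  1.14165796e-01,  9.93461323e-01, -8.77264636e-04]), 'ft_force': array([ 0.24572053, -0.9959772 , -1.3932656 ]), 'wrist_torque': array([-0.00516826, -0.01591606,  0.04375952]), 'grasp_force': 0.0, 'grip_width': 0.09189083787981658} 0.0187
scene {'camera_matrix': array([[433.01990989,   0.        , 276.83022359],
       [  0.        , 433.01990989, 213.05045383],
       [  0.        ,   0.        ,   1.        ]]), 'origin': array([-0.10970246, -0.5981573 ,  0.95854569]), 'rotation': array([ 0.82821068,  0.32158985, -0.16726767, -0.42739743])}
top {'camera_matrix': array([[450.23019423,   0.        , 278.57902259],
       [  0.        , 450.23019423, 213.89375724],
       [  0.        ,   0.        ,   1.        ]]), 'origin': array([ 0.46446296, -0.16653449,  1.17233752]), 'rotation': array([ 0.71442624,  0.02537698, -0.02042304, -0.69895212])}
```

View pics/scene0.png

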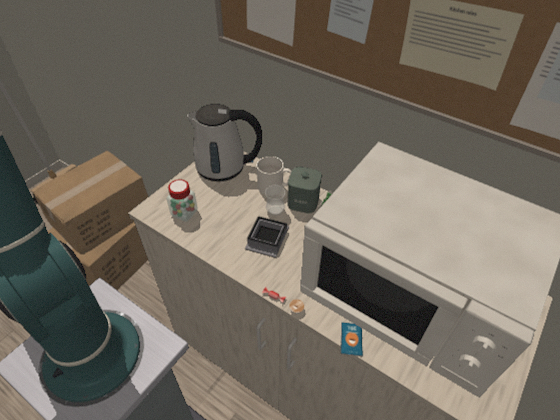

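View pics/top0.png

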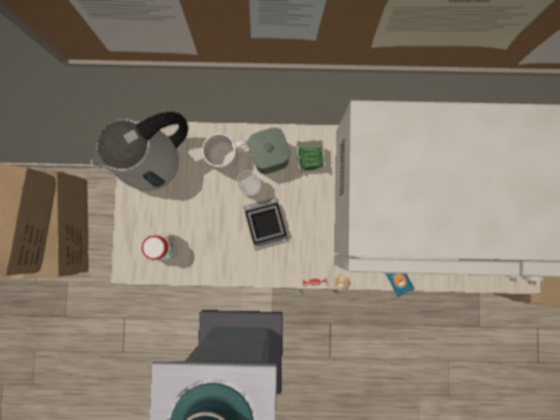

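The scene view shows the jar at about (180,203) and the brace at (267,236). In the top view the cap is at (155,247) and the brace at (266,223). The sweet, creamer and biscuit lie along the front, and a microwave stands to the right.

```bash
cat > h.py <<'E'
from workcell import env, vision, job
import cv2, numpy as np
from scipy.spatial.transform import Rotation as R
def rot(q): return R.from_quat(np.r_[q[1:],q[0]])
def ray(c,uv):
    K=c["camera_matrix"]; uv=np.atleast_2d(uv).astype(float)
    d=np.c_[(uv[:,0]-K[0,2])/K[0,0],-(uv[:,1]-K[1,2])/K[1,1],-np.ones(len(uv))]
    return np.array(c["origin"]),rot(c["rotation"]).apply(d)
def plane(c,uv,z):
    o,d=ray(c,uv); return o+d*((z-o[2])/d[:,2])[:,None]
def cross(c1,p1,c2,p2):
    o1,d1=ray(c1,p1);o2,d2=ray(c2,p2);d1=d1[0];d2=d2[0]
    s=np.linalg.lstsq(np.c_[d1,-d2],o2-o1,rcond=None)[0]
    a=o1+s[0]*d1;b=o2+s[1]*d2
    return (a+b)/2,np.linalg.norm(a-b)
def cloud(c,d):
    v,u=np.mgrid[:d.shape[0],:d.shape[1]]
    o,r=ray(c,np.c_[u.ravel(),v.ravel()])
    return (o+r*d.ravel()[:,None]).reshape(*d.shape,3)
def red(im):
    h=cv2.cvtColor(im,cv2.COLOR_RGB2HSV)
    return ((((h[...,0]<8)|(h[...,0]>172))&(h[...,1]>130)&(h[...,2]>60))*255).astype(np.uint8)
def blobs(m,amin=30):
    n,l,s,c=cv2.connectedComponentsWithStats(m)
    return sorted([(s[i,4],c[i].round(1).tolist(),s[i,:4].tolist(),i) for i in range(1,n) if s[i,4]>=amin],reverse=True),l
E
python3 - <<'E'
from h import *
C={n:vision.get_calibration(n) for n in("scene","top")}
for n in C:
    im=cv2.imread(f"pics/{n}0.png")[...,::-1].copy(); d=np.load(f"{n}_d0.npy")
    P=cloud(C[n],d)
    b,l=blobs(red(im)); print(n,b[:4])
    x,y,w,h=(140,230,35,35) if n=="top" else (165,172,28,30)
    Q=P[y:y+h,x:x+w].reshape(-1,3); Q=Q[(Q[:,2]>.098)&(Q[:,2]<.2)]
    print("cap z pct",np.percentile(Q[:,2],[5,50,95]),"mid",(Q.min(0)+Q.max(0))/2)
    # brace by depth: wall tops
    m=((P[...,2]>.025)&(P[...,2]<.045)&(d>0)).astype(np.uint8)*255
    bb,l=blobs(m); print(bb[:4])
    m=((P[...,2]>.005)&(P[...,2]<.045)&(d>0))
    g=im.max(2)<110
    win=np.zeros_like(m); 
    if n=="top": win[190:260,235:300]=1
    else: win[205:265,235:300]=1
    mm=((g&win)*255).astype(np.uint8); bb,l=blobs(mm); print("dark",bb[:3])
    cv2.imwrite(f"pics/z_{n}.png",cv2.resize(im[190:270,230:310] if n=="top" else im[160:270,150:310],None,fx=5,fy=5,interpolation=cv2.INTER_CUBIC)[...,::-1])
E
```

```text
scene [(np.int32(156), [179.7, 192.5], [168, 181, 22, 18], 3)]
cap z pct [0.10075562 0.11118713 0.11432917] mid [0.44494885 0.13507639 0.10714555]
[(np.int32(748), [365.2, 325.4], [300, 285, 130, 80], 22), (np.int32(702), [98.2, 72.9], [0, 26, 189, 90], 1), (np.int32(483), [96.8, 364.9], [54, 326, 68, 56], 50), (np.int32(374), [266.6, 231.2], [247, 217, 40, 31], 20)]
dark [(np.int32(1190), [267.4, 235.8], [246, 215, 43, 43], 5), (np.int32(68), [294.3, 207.5], [288, 205, 12, 7], 1)]
top [(np.int32(68), [162.8, 247.2], [156, 236, 11, 23], 1)]
cap z pct [0.10665471 0.11109543 0.11467913] mid [0.44896759 0.13522555 0.1076864 ]
[(np.int32(515), [265.1, 222.4], [244, 202, 43, 42], 30), (np.int32(356), [260.2, 113.3], [174, 110, 170, 7], 2), (np.int32(352), [80.8, 109.6], [0, 107, 167, 6], 1), (np.int32(250), [213.0, 406.8], [183, 399, 55, 21], 62)]
dark [(np.int32(1372), [266.2, 223.3], [245, 198, 43, 48], 1)]
```

```bash
cat >> h.py <<'E'
def to_tool(target,s=None):
    s=s or env.state(); return rot(s["tcp_rot"]).inv().apply(np.array(target)-s["tcp_pos"])
E
python3 - <<'E'
from h import *
s=env.state(); T=rot(s["tcp_rot"])
c=vision.get_calibration("wrist")
print("cam in tool",T.inv().apply(c["origin"]-s["tcp_pos"]),(T.inv()*rot(c["rotation"])).as_matrix().round(3))
print(c["camera_matrix"], "tool axes",T.as_matrix().round(3))
C=vision.get_calibration("top"); im=cv2.imread("pics/top0.png"); d=np.load("top_d0.npy");P=cloud(C,d)
m=np.zeros(d.shape,np.uint8); m[195:250,240:292]=(P[195:250,240:292,2]>.024)&(P[195:250,240:292,2]<.045)
Q=P[m>0]; print(Q[:,:2].mean(0),cv2.minAreaRect(Q[:,:2].astype(np.float32)*1000))
for t in [(.40,.135,.30),(.447,.135,.30)]: print(t,to_tool(t))
for n in ("kettle",): 
    K=P[100:195,90:190]; K=K[K[...,2]>.05]; print(K.min(0),K.max(0))
E
```

```text
cam in tool [ 0.07847572 -0.00072248 -0.17031708] [[-0.     0.961  0.278]
 [ 1.     0.001 -0.001]
 [-0.001  0.278 -0.961]]
[[292.81343062   0.         279.63871856]
 [  0.         292.81343062 210.61010288]
 [  0.           0.           1.        ]] tool axes [[-0.974  0.227 -0.   ]
 [ 0.227  0.974 -0.002]
 [-0.    -0.002 -1.   ]]
[ 0.51684899 -0.1236318 ] ((533.3848876953125, -118.94300842285156), (125.7806167602539, 89.3395004272461), 16.210824966430664)
(0.4, 0.135, 0.3) [-0.35891992 -0.42740703 -0.08555171]
(0.447, 0.135, 0.3) [-0.40469487 -0.41674616 -0.0855629 ]
[ 0.46446296 -0.16653449  0.05002184] [0.79825714 0.32751917 1.17233752]
```

View pics/z_scene.png

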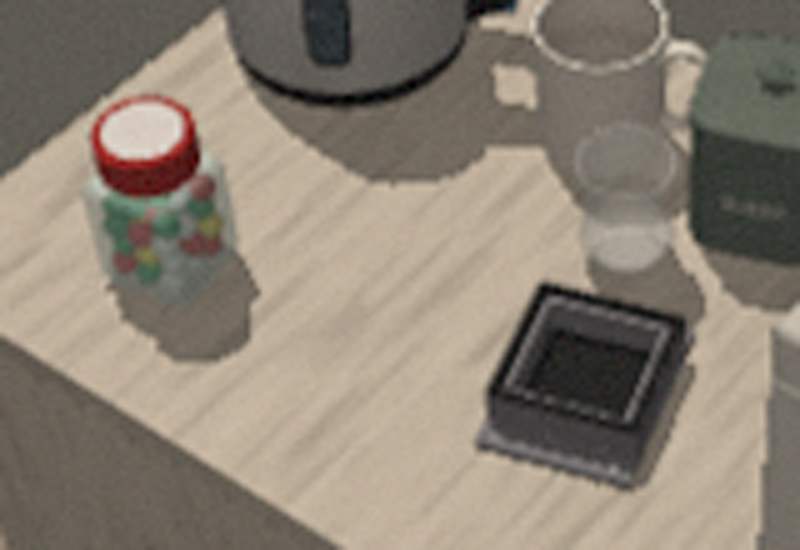

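The jar stands clear at the left with its cap on, and the brace is rotated by about 15 degrees. I'm moving the wrist camera over the jar.

Call:
jog_arm --pt "0 0 0 -0.359 -0.427 -0.04 1" --pt "0 0 0 -0.359 -0.427 -0.04 1" --pt "0 0 0 -0.359 -0.427 -0.04 1" --pt "0 0 0 -0.359 -0.427 -0.04 1" --pt "0 0 0 -0.359 -0.427 -0.04 1"

```text
time: 0.72
tcp_pos: [0.2893, 0.3531, 0.2369]
tcp_rot: [0.0, 0.114, 0.993, -0.0]
ft_force: [1.5, 0.7, 0.7]
grip_width: 0.0919
grasp_force: 0.0
```

Call:
jog_arm --pt "0 0 0 -0.14 -0.165 -0.01 1" --pt "0 0 0 -0.14 -0.165 -0.01 1" --pt "0 0 0 -0.14 -0.165 -0.01 1" --pt "0 0 0 -0.14 -0.165 -0.01 1" --pt "0 0 0 -0.14 -0.165 -0.01 1"

```text
time: 1.35
tcp_pos: [0.3882, 0.1609, 0.247]
tcp_rot: [0.0, 0.117, 0.993, 0.0]
ft_force: [-0.3, 0.7, -0.6]
grip_width: 0.092
grasp_force: 0.0
```

```bash
cat >> h.py <<'E'
def wrist(name):
    s=env.state(); c=vision.get_calibration("wrist"); im,d=vision.get_image("wrist")
    np.savez(name,im=im,d=d,**c); cv2.imwrite(f"pics/{name}.png",im[...,::-1])
    print(s["time"],s["tcp_pos"].round(4),s["joint_pos"].round(3)); return c,im,d
def load(name):
    z=np.load(name+".npz"); return z,z["im"],z["d"]
E
python3 -c "
from h import *
wrist('w1')"
```

```text
1.35 [0.3882 0.1609 0.247 ] [-0.772  0.019  0.307  2.11  -0.007  1.014  0.875]
```

View pics/w1.png

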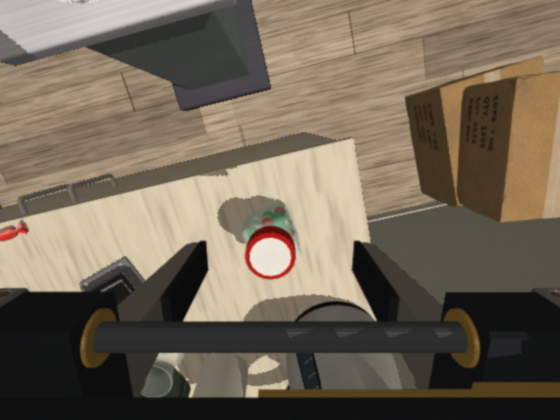

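The wrist view shows the cap at about (270,250) between the open fingers, with the jar body peeking out above it. The brace corner is at (110,275). I'm going closer.

Call:
jog_arm --pt "0 0 0 -0.02 -0.01 0.05 1" --pt "0 0 0 -0.02 -0.01 0.05 1" --pt "0 0 0 -0.02 -0.01 0.05 1"

```text
time: 1.78
tcp_pos: [0.4044, 0.1498, 0.1975]
tcp_rot: [-0.0, 0.113, 0.994, 0.0]
ft_force: [0.2, -0.4, 0.1]
grip_width: 0.0922
grasp_force: 0.0
```

```bash
python3 - <<'E'
from h import *
c,im,d=wrist('w2')
def capfit(c,im,near=None):
    b,l=blobs(red(im),100); 
    h=cv2.cvtColor(im,cv2.COLOR_RGB2HSV)
    i=b[0][3]; m=(l==i).astype(np.uint8)
    cn,_=cv2.findContours(m,cv2.RETR_CCOMP,cv2.CHAIN_APPROX_NONE)
    cn=sorted(cn,key=cv2.contourArea,reverse=True)
    return b[0],cv2.fitEllipse(cn[0]),cv2.fitEllipse(cn[1])
Z={}
for n in("w1","w2"):
    cc,ii,dd=load(n); b,e0,e1=capfit(cc,ii); Z[n]=(cc,e0[0],e1[0]); print(n,b[:3],e0,e1, plane(cc,e1[0],.112), plane(cc,e0[0],.112))
    P=cloud(cc,dd); x,y=map(int,e1[0]); print("depth z",np.median(P[y-6:y+6,x-6:x+6,2]))
print("disc centre",cross(Z["w1"][0],Z["w1"][2],Z["w2"][0],Z["w2"][2]))
x,y=map(int,Z["w2"][2]); cr=im[max(0,y-130):y+90,x-110:x+110]; print("crop off",x-110,max(0,y-130))
cv2.imwrite("pics/w2c.png",cv2.resize(cr,None,fx=2.7,fy=2.7,interpolation=cv2.INTER_CUBIC)[...,::-1])
E
```

```text
1.775 [0.4044 0.1498 0.1975] [-0.742  0.109  0.334  2.146 -0.046  0.893  0.962]
w1 (np.int32(829), [270.5, 246.9], [245, 226, 50, 53]) ((270.0221252441406, 252.64697265625), (49.49967956542969, 52.32524490356445), 6.462747573852539) ((269.7674560546875, 256.3733825683594), (39.56027603149414, 43.013702392578125), 92.50579071044922) [[0.44795417 0.13474604 0.112     ]] [[0.44355391 0.1361361  0.112     ]]
depth z 0.11272247004038288
w2 (np.int32(1195), [275.3, 249.9], [246, 225, 59, 63]) ((275.1299743652344, 256.5235900878906), (58.88894271850586, 62.35631561279297), 2.88856840133667) ((275.00115966796875, 261.01995849609375), (46.40818786621094, 50.593177795410156), 89.84273529052734) [[0.44797821 0.13477505 0.112     ]] [[0.44343849 0.13597269 0.112     ]]
depth z 0.11281095345523451
disc centre (array([0.44737948, 0.1349321 , 0.11328106]), np.float64(7.97347776275853e-06))
crop off 165 131
```

View pics/w2c.png

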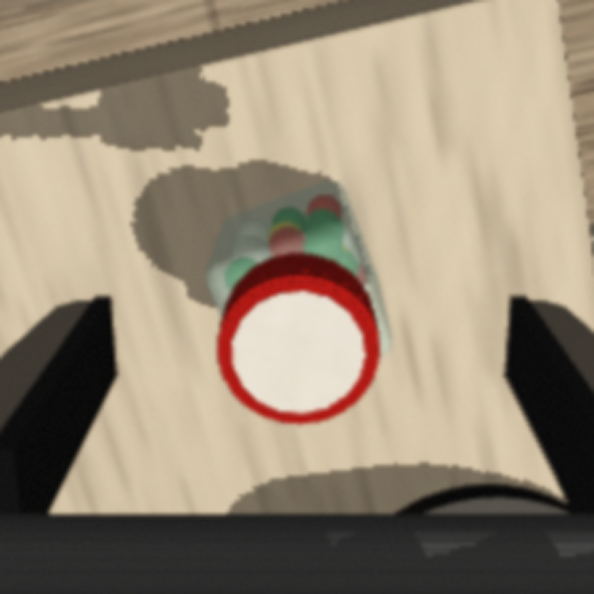

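The crop shows the cap disc at (300,350). The glass body's front lower edge runs from (225,225) to (335,185), and its right edge from (345,185) to (390,345). I'll mask the glass and fit its edges.

```bash
cat >> h.py <<'E'
def jarmask(im,c,cen=(.4479,.1348)):
    lab=cv2.cvtColor(im,cv2.COLOR_RGB2LAB).astype(int)
    P=np.zeros(im.shape[:2],np.uint8)
    K=c["camera_matrix"]; o=np.array(c["origin"]); Rm=rot(c["rotation"])
    q=Rm.inv().apply(np.array([*cen,.06])-o); uv=(K[0,0]*q[0]/-q[2]+K[0,2], K[1,1]*-q[1]/-q[2]+K[1,2])
    r=int(K[0,0]*.075/-q[2]); cv2.circle(P,(int(uv[0]),int(uv[1])),r,1,-1)
    return ((lab[...,2]<134)|(lab[...,1]>145))&(P>0), lab
E
python3 - <<'E'
from h import *
for n in("w1","w2"):
    c,im,d=load(n); m,lab=jarmask(im,c); m=m.astype(np.uint8)
    m=cv2.morphologyEx(m,cv2.MORPH_CLOSE,np.ones((5,5)))
    b,l=blobs(m*255); m=(l==b[0][3]).astype(np.uint8); print(n,b[:2])
    cn=max(cv2.findContours(m,0,1)[0],key=cv2.contourArea)
    hull=cv2.convexHull(cn)
    X=plane(c,hull[:,0,:],0.0)[:,:2]
    seg=[(round(np.linalg.norm(v)*1000),round(np.degrees(np.arctan2(v[1],v[0]))%180,1),hull[(i)%len(hull),0].tolist()) for i,v in enumerate(np.roll(X,-1,0)-X) if np.linalg.norm(v)>.012]
    print(seg)
    if n=="w2": o=im.copy(); cv2.drawContours(o,[cn],-1,(255,0,255),1); cv2.imwrite("pics/m2.png",cv2.resize(o[150:330,180:380],None,fx=3,fy=3)[...,::-1])
    print("table lab",lab[170,250],"rows b",lab[215,250:300:4,2])
E
```

```text
w1 [(np.int32(1073), [269.6, 246.1], [245, 215, 51, 65], 2)]
[(17, np.float64(55.6), [257, 215]), (32, np.float64(39.8), [268, 219]), (17, np.float64(167.4), [295, 250]), (17, np.float64(164.7), [245, 260]), (58, np.float64(152.9), [245, 250])]
table lab [214 129 145] rows b [135 134 134 136 147 141 139 140 139 135 140 144 144]
w2 [(np.int32(1515), [274.0, 248.0], [245, 213, 61, 75], 2)]
[(18, np.float64(59.0), [260, 213]), (33, np.float64(40.6), [273, 217]), (15, np.float64(3.7), [301, 241]), (20, np.float64(76.9), [282, 287]), (12, np.float64(165.1), [245, 264]), (59, np.float64(153.5), [245, 256])]
table lab [195 129 145] rows b [134 134 134 134 149 145 146 138 140 140 139 136 142]
```

View pics/m2.png

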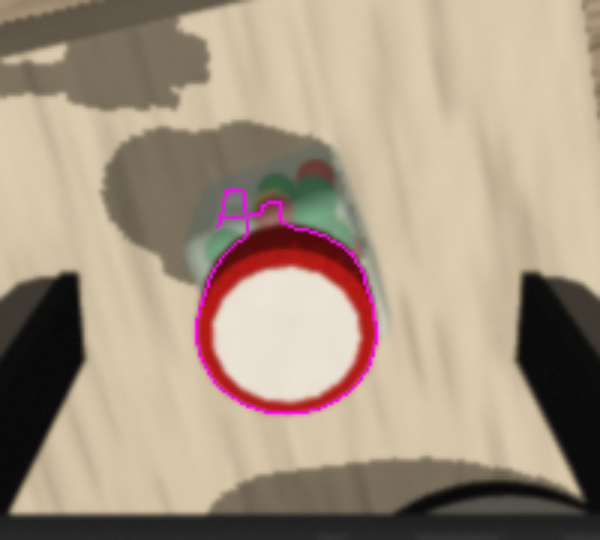

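The mask mostly caught the cap, while the glass is plainly visible above it. I'll try the depth instead.

```bash
python3 - <<'E'
from h import *
for n in("w1","w2"):
    c,im,d=load(n); P=cloud(c,d)
    D=np.hypot(P[...,0]-.4479,P[...,1]-.1348)
    m=((P[...,2]>.012)&(D<.06)&(d>0)).astype(np.uint8)
    print(n,m.sum()); np.set_printoptions(linewidth=200)
    if n=="w2": print((P[205:260:5,240:316:5,2]*1000).astype(int))
    Q=P[(m>0)&(P[...,2]<.083)]
    print(len(Q), cv2.minAreaRect((Q[:,:2]*1000).astype(np.float32)))
    T=Q[(Q[:,2]>.074)]; print("shoulder",len(T), T.mean(0) if len(T) else 0)
    lab=cv2.cvtColor(cv2.GaussianBlur(im,(3,3),0),cv2.COLOR_RGB2LAB).astype(int)
    if n=="w2": print(lab[205:260:5,236:316:4,1])
E
```

```text
w1 3390
1207 ((446.4296875, 134.50173950195312), (59.5969352722168, 62.422420501708984), 7.40762996673584)
shoulder 517 [0.42907842 0.14040699 0.07803372]
w2 5367
[[  0   0   0   0   0   8  17  27  36  44  43   1   0   0   0   0]
 [  0   2   0  16  24  32  41  50  56  64  64  26   0   0   0   0]
 [  0   0  30  39  47  54  62  68  74  75  77  64   0   0   1   0]
 [ -1  39  52  59  66  72  76  77  78  79  78  75   0   0   0   0]
 [  0  65  72  75  78  80  90  90  89  79  79  79  39   0   0   0]
 [  0  78  78  78  93 100 104 104 102 100  93  79  73   0   1   1]
 [  0  78  79  99 108 110 110 113 111 111 108  97  75   0   0   0]
 [  0  78  97 111 112 112 112 111 112 112 113 111  97  54   0   0]
 [  0  74 111 111 113 113 112 113 112 113 112 112 111  75  -2   0]
 [  1   1 112 112 113 112 113 112 113 113 112 113 111  78   1   0]
 [  0 110 112 112 113 111 112 112 113 111 113 112 111  80   0   0]]
1526 ((446.65753173828125, 134.6835174560547), (60.56174850463867, 61.83424377441406), 7.645660877227783)
shoulder 683 [0.42823043 0.13939273 0.07802319]
[[129 129 129 129 129 129 129 127 125 124 124
[... 168 characters left out ...]
08 108 107 116 124 129 129 129 129]
 [129 129 128 124 123 123 123 131 146 145 137 106 106 107 117 122 128 129 129 129]
 [129 129 125 124 123 120 122 127 149 152 151 132 116 108 108 118 125 129 129 128]
 [129 128 122 117 106 113 153 158 159 159 160 159 158 158 137 113 127 128 129 129]
 [129 127 122 115 119 158 164 177 183 183 184 183 182 172 163 159 131 124 129 129]
 [129 129 123 124 159 181 185 174 142 136 131 138 158 181 186 172 154 124 129 129]
 [129 129 128 144 183 180 133 128 128 128 128 128 128 128 151 185 178 127 128 129]
 [129 129 129 178 181 130 128 128 128 128 128 128 128 128 128 151 185 146 125 129]
 [129 129 133 185 141 128 128 128 128 128 128 128 128 128 129 128 177 171 123 129]]
```

Depth sees the glass as solid: the rectangle is 60.5x62 mm, centred at (446.6,134.6), yaw about 7.5° mod 90. Next I look at the brace the same way.

Call:
jog_arm --pt "0 0 0 -0.13 -0.245 -0.03 1" --pt "0 0 0 -0.13 -0.245 -0.03 1" --pt "0 0 0 -0.13 -0.245 -0.03 1" --pt "0 0 0 -0.13 -0.245 -0.03 1" --pt "0 0 0 -0.13 -0.245 -0.03 1"

```text
time: 2.45
tcp_pos: [0.4771, -0.1222, 0.2291]
tcp_rot: [0.002, 0.116, 0.993, 0.0]
ft_force: [0.1, 0.9, 0.4]
grip_width: 0.0921
grasp_force: 0.0
```

```bash
cat > br.py <<'E'
from h import *
import sys
def brace(n,g=(.525,-.122)):
    c,im,d=load(n); P=cloud(c,d); g=np.array(g)
    for it in range(3):
        D=np.hypot(P[...,0]-g[0],P[...,1]-g[1])
        T=P[(d>0)&(D<.068)&(P[...,2]>.028)&(P[...,2]<.04)]
        r=cv2.minAreaRect((T[:,:2]*1000).astype(np.float32)); g=np.array(r[0])/1000
    print(n,"walltop",len(T),np.median(T[:,2]).round(4),r)
    B=P[(d>0)&(D<.080)&(P[...,2]>.0035)&(P[...,2]<.04)]
    print("  all",cv2.minAreaRect((B[:,:2]*1000).astype(np.float32)))
    F=P[(d>0)&(D<.02)]; print("  floor z",np.median(F[:,2]).round(4),len(F))
    # inner: points below .02 within the socket
    I=P[(d>0)&(D<.05)&(P[...,2]<.012)&(P[...,2]>.0)]
    a=np.radians(r[2]); 
    V=(T[:,:2]-g)@np.array([[np.cos(a),-np.sin(a)],[np.sin(a),np.cos(a)]])
    for ax in(0,1):
        k=np.abs(V[:,1-ax])<.02; w=V[k,ax]; print("  ax",ax,"wall in/out",np.percentile(w[w<0],[2,98]).round(4),np.percentile(w[w>0],[2,98]).round(4))
if __name__=="__main__": 
    wrist(sys.argv[1]); brace(sys.argv[1])
E
python3 br.py b1
```

```text
2.45 [ 0.4771 -0.1222  0.2291] [-0.333  0.187  0.588  1.998 -0.125  0.987  1.654]
b1 walltop 1685 0.0317 ((535.2222900390625, -118.97640991210938), (132.5548553466797, 89.67529296875), 16.59647560119629)
  all ((533.1134643554688, -119.00682830810547), (158.52415466308594, 91.05255126953125), 16.558210372924805)
  floor z 0.0066 725
  ax 0 wall in/out [-0.066  -0.0557] [0.0126 0.0643]
  ax 1 wall in/out [-0.0443 -0.0012] [0.0015 0.0444]
```

```bash
python3 - <<'E'
from h import *
c,im,d=load("b1"); P=cloud(c,d)
g=np.array([.525,-.122]); D=np.hypot(P[...,0]-g[0],P[...,1]-g[1])
m=((d>0)&(D<.09)&(P[...,2]>.029)&(P[...,2]<.037)).astype(np.uint8)*255
b,l=blobs(m,20)
for x in b[:6]:
    Q=P[l==x[3]]; print(x[:3],Q.mean(0).round(3),cv2.minAreaRect((Q[:,:2]*1000).astype(np.float32)))
F=((d>0)&(D<.06)&(P[...,2]>.004)&(P[...,2]<.009)).astype(np.uint8)*255
b,l=blobs(F,20)
for x in b[:6]:
    Q=P[l==x[3]]; print("floor",x[:3],Q.mean(0).round(4),cv2.minAreaRect((Q[:,:2]*1000).astype(np.float32)))
cv2.imwrite("pics/b1.png",im[...,::-1])
E
```

```text
(np.int32(1369), [284.3, 214.7], [239, 172, 91, 87]) [ 0.513 -0.125  0.032] ((514.9457397460938, -125.0631103515625), (90.19891357421875, 89.67572021484375), 16.519678115844727)
(np.int32(166), [322.5, 262.9], [309, 256, 32, 26]) [ 0.591 -0.089  0.033] ((594.8427124023438, -91.01873016357422), (18.87322998046875, 50.9525032043457), 24.93990135192871)
floor (np.int32(2058), [284.3, 212.2], [253, 182, 63, 61]) [ 0.5166 -0.1249  0.0063] ((517.14208984375, -125.04684448242188), (63.73640441894531, 66.35839080810547), 16.433534622192383)
floor (np.int32(146), [303.8, 243.6], [280, 230, 48, 27]) [ 0.5691 -0.1083  0.0062] ((569.3824462890625, -108.39836120605469), (5.433525085449219, 78.1175765991211), 16.139659881591797)
floor (np.int32(92), [267.1, 183.1], [254, 176, 29, 17]) [ 0.4706 -0.1384  0.0063] ((469.9657897949219, -138.12767028808594), (4.66393518447876, 44.353763580322266), 16.492414474487305)
floor (np.int32(58), [315.4, 200.7], [303, 178, 26, 47]) [ 0.5105 -0.079   0.0056] ((511.3329162597656, -78.74347686767578), (75.519775390625, 1.4669103622436523), 16.484600067138672)
```

View pics/b1.png

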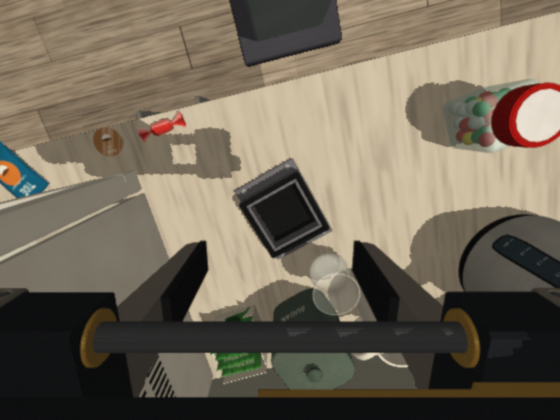

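The picture shows the brace socket at (284,212). The tumbler and canister are behind it, the jar is at the upper right, the kettle at the right and the microwave at the left. The brace is at (515,-125) mm with yaw 16.5°. My plan is to pick the jar at the present yaw, turn it −81° on the way so that the wrist has room to unscrew, and place it. First I check the kettle and microwave clearances.

```bash
python3 - <<'E'
from h import *
s=env.state(); T=rot(s["tcp_rot"]); print(s["tcp_pos"].round(4),T.as_matrix().round(3))
for n in("w1","w2"):
    c,im,d=load(n);P=cloud(c,d)
    D=np.hypot(P[...,0]-.4479,P[...,1]-.1348); f=P[(d>0)&(D<.06)&(P[...,2]>.012)&(P[...,2]<.06)]
    # faces: fit by RANSAC-free: split by k-means on local normals -> use line of low slice hull
    for lo,hi in((.015,.035),(.035,.06)):
        q=f[(f[:,2]>lo)&(f[:,2]<hi)]; print(n,len(q),cv2.minAreaRect((q[:,:2]*1000).astype(np.float32)))
def near(cen,yaw,zmin,names):
    for n in names:
        if n in("top","scene"): c=vision.get_calibration(n); d=np.load(n+"_d0.npy")
        else: c,_,d=load(n)
        P=cloud(c,d); Q=P[(d>.3)&(P[...,2]>zmin)&(P[...,2]<.6)]
        v=Q[:,:2]-cen; u=np.array([np.cos(yaw),np.sin(yaw)]); a=np.abs(v@u); b=np.abs(v@np.array([-u[1],u[0]]))
        g=np.hypot(np.maximum(a-.0945,0),np.maximum(b-.0375,0)); i=np.argsort(g)[:3]; print(n,np.degrees(yaw).round(),g[i].round(3),Q[i].round(3).tolist())
near(np.array([.4479,.1348]),np.radians(77),.13,("top","scene","b1"))
for y in(-4,30,73): near(np.array([.515,-.125]),np.radians(y),.12,("top","scene"))
print(to_tool((.4479,.1348,.16)))
E
```

```text
[ 0.4778 -0.1249  0.2295] [[-0.973  0.232  0.005]
 [ 0.232  0.973 -0.002]
 [-0.006 -0.001 -1.   ]]
w1 188 ((429.5018005371094, 146.17376708984375), (79.46393585205078, 37.90819549560547), 56.255348205566406)
w1 272 ((429.0272216796875, 145.71804809570312), (79.09387969970703, 37.92502212524414), 56.925537109375)
w2 223 ((428.9317321777344, 145.55673217773438), (78.75279998779297, 37.53521728515625), 57.06782913208008)
w2 336 ((429.5815734863281, 146.23648071289062), (79.96503448486328, 38.56135940551758), 55.941768646240234)
top 77.0 [0.102 0.102 0.103] [[0.605, 0.199, 0.134], [0.605, 0.195, 0.136], [0.605, 0.194, 0.134]]
scene 77.0 [0.098 0.099 0.099] [[0.602, 0.2, 0.142], [0.603, 0.202, 0.133], [0.604, 0.202, 0.136]]
b1 77.0 [0.127 0.127 0.128] [[0.617, 0.14, 0.131], [0.618, 0.14, 0.13], [0.619, 0.14, 0.132]]
top -4.0 [0.086 0.13  0.13 ] [[0.695, -0.13, 0.12], [0.608, -0.299, 0.188], [0.599, -0.299, 0.188]]
scene -4.0 [0.082 0.131 0.131] [[0.691, -0.131, 0.121], [0.586, -0.299, 0.265], [0.624, -0.299, 0.266]]
top 30.0 [0.082 0.096 0.096] [[0.695, -0.13, 0.12], [0.446, -0.3, 0.21], [0.449, -0.3, 0.252]]
scene 30.0 [0.079 0.095 0.096] [[0.691, -0.131, 0.121], [0.452, -0.3, 0.267], [0.455, -0.3, 0.268]]
top 73.0 [0.074 0.074 0.074] [[0.522, -0.3, 0.186], [0.524, -0.3, 0.152], [0.52, -0.3, 0.232]]
scene 73.0 [0.074 0.074 0.075] [[0.523, -0.3, 0.267], [0.518, -0.301, 0.269], [0.527, -0.301, 0.269]]
[0.08967624 0.24573898 0.06879521]
```

Call:
jog_arm --pt "0 0 0 0.09 0.246 0.05 1" --pt "0 0 0 0.09 0.246 0.05 1" --pt "0 0 0 0.09 0.246 0.05 1" --pt "0 0 0 0.09 0.246 0.05 1" --pt "0 0 0 0.09 0.246 0.05 1"

```text
time: 3.12
tcp_pos: [0.4427, 0.1457, 0.1775]
tcp_rot: [0.0, 0.11, 0.994, 0.001]
ft_force: [-0.1, -1.3, 0.1]
grip_width: 0.0922
grasp_force: 0.0
```

```bash
python3 - <<'E'
from h import *
s=env.state(); T=rot(s["tcp_rot"]); print(s["time"],s["tcp_pos"].round(4),T.as_matrix().round(4),s["joint_velocities"].round(2))
print(to_tool((.4479,.1348,.088)))
for n in("w1","w2"):
    c,im,d=load(n);P=cloud(c,d)
    D=np.hypot(P[...,0]-.4479,P[...,1]-.1348); f=P[(d>0)&(D<.06)&(P[...,2]>.015)&(P[...,2]<.068)][:,:2]-[.4479,.1348]
    for lo,hi in((np.radians(150),np.radians(225)),(np.radians(60),np.radians(130))):
        a=np.arctan2(f[:,1],f[:,0])%(2*np.pi); q=f[(a>lo)&(a<hi)]
        if len(q)<20: continue
        v=cv2.fitLine((q*1000).astype(np.float32),cv2.DIST_HUBER,0,.01,.01).ravel()
        print(n,len(q),np.degrees(np.arctan2(v[1],v[0]))%90,"dist",abs(v[2]*v[1]-v[3]*v[0]))
E
```

```text
3.125 [0.4427 0.1457 0.1775] [[-9.758e-01  2.188e-01  3.000e-04]
 [ 2.188e-01  9.758e-01  2.000e-03]
 [ 2.000e-04  2.000e-03 -1.000e+00]] [-0.14  0.07 -0.03 -0.03  0.   -0.04 -0.23]
[-0.00750875 -0.0096405   0.08946463]
w1 353 7.5793915 dist 30.82224
w1 97 7.6387773 dist 30.92196
w2 466 7.562004 dist 30.821838
w2 81 7.5883484 dist 30.883844
```

Call:
jog_arm --pt "0 0 0 0 0 0.03 1" --pt "0 0 0 0 0 0.03 1" --pt "0 0 0 0 0 0.03 1"

```text
time: 3.5
tcp_pos: [0.4447, 0.1402, 0.1481]
tcp_rot: [0.001, 0.115, 0.993, 0.0]
ft_force: [-0.7, 0.2, -0.0]
grip_width: 0.0919
grasp_force: 0.0
```

```bash
python3 - <<'E'
from h import *
s=env.state(); print(s["time"],s["tcp_pos"].round(4),s["tcp_rot"].round(4),to_tool((.4479,.1348,.088)).round(4))
c,im,d=wrist("w3"); b,l=blobs(red(im),100); P=cloud(c,d)
Q=P[(d>0)&(P[...,2]>.1085)&(P[...,2]<.117)&(np.hypot(P[...,0]-.4479,P[...,1]-.1348)<.04)]
print(len(Q),cv2.minEnclosingCircle((Q[:,:2]*1000).astype(np.float32)))
E
```

```text
3.5 [0.4447 0.1402 0.1481] [6.000e-04 1.146e-01 9.934e-01 4.000e-04] [-0.0043 -0.0046  0.0601]
3.5 [0.4447 0.1402 0.1481] [-0.711  0.252  0.384  2.122 -0.132  0.788  1.096]
4356 ((448.0862121582031, 134.67861938476562), 29.436426162719727)
```

The cap centre is confirmed at (448.1,134.7) with a radius of 29 mm. Going down.

Call:
jog_arm --pt "0 0 0 -0.004 -0.005 0.02 1" --pt "0 0 0 -0.004 -0.005 0.04 1" --pt "0 0 0 -0.004 -0.005 0.059 1" --pt "0 0 0 -0.004 -0.005 0.059 1"

```text
time: 4.05
tcp_pos: [0.4466, 0.1341, 0.088]
tcp_rot: [-0.0, 0.115, 0.993, -0.0]
ft_force: [-0.3, -0.6, -0.1]
grip_width: 0.0918
grasp_force: 0.0
```

```bash
python3 - <<'E'
from h import *
s=env.state(); print(s["tcp_pos"].round(4),s["tcp_rot"].round(4),to_tool((.448,.1347,.088)).round(4))
E
```

```text
[0.4466 0.1341 0.088 ] [-4.000e-04  1.146e-01  9.934e-01 -3.000e-04] [-0.0012  0.0009 -0.    ]
```

Within about 1 mm. I close with 30 N and lift slowly.

Call:
jog_arm --pt "0 0 0 -0.001 0.001 0 -1" --pt "0 0 0 -0.001 0.001 0 -1" --pt "0 0 0 -0.001 0.001 0 -1" --pt "0 0 0 -0.001 0.001 0 -1" --pt "0 0 0 -0.001 0.001 0 -1" --grip_force 35

```text
time: 4.68
tcp_pos: [0.4482, 0.1353, 0.0883]
tcp_rot: [0.0, 0.114, 0.993, 0.0]
ft_force: [-0.2, -1.3, 5.9]
grip_width: 0.0578
grasp_force: 35.0
```

Call:
jog_arm --pt "0 0 0 0 0 -0.005 -1" --pt "0 0 0 0 0 -0.02 -1" --pt "0 0 0 0 0 -0.04 -1" --pt "0 0 0 0 0 -0.06 -1" --pt "0 0 0 0 0 -0.08 -1"

```text
time: 5.3
tcp_pos: [0.4476, 0.1352, 0.169]
tcp_rot: [-0.0, 0.114, 0.993, -0.0]
ft_force: [0.2, 0.2, -5.5]
grip_width: 0.0577
grasp_force: 35.0
```

Lifted. I raise it a bit more, carry it and turn clockwise.

Call:
jog_arm --pt "0 0 4 -0.005 -0.01 -0.015 -1" --pt "0 0 12 -0.018 -0.035 -0.03 -1" --pt "0 0 21 -0.035 -0.067 -0.035 -1" --pt "0 0 30 -0.052 -0.1 -0.035 -1" --pt "0 0 39 -0.069 -0.132 -0.035 -1"

```text
time: 5.92
tcp_pos: [0.485, -0.01, 0.2036]
tcp_rot: [-0.0, 0.442, 0.897, 0.0]
ft_force: [0.4, 0.4, -5.1]
grip_width: 0.0573
grasp_force: 35.0
```

```bash
cat > go.py <<'E'
from h import *
import sys
x,y,z,yaw=map(float,sys.argv[1:5])   # tool-y azimuth wanted, deg (mod 180)
s=env.state(); T=rot(s["tcp_rot"]); M=T.as_matrix()
ya=np.degrees(np.arctan2(M[1,1],M[0,1])); dz=-((yaw-ya+90)%180-90)
print(s["time"],s["tcp_pos"].round(4),"yaw",ya.round(2),"tilt",M[:2,2].round(4),"az",dz.round(2),"shift",T.inv().apply(np.array([x,y,z])-s["tcp_pos"]).round(4),"j7",s["joint_pos"][6].round(3),"F",s["ft_force"].round(1),"M",s["wrist_torque"].round(2),"grip",s["grip_width"].round(4))
E
python3 go.py .5152 -.1252 .2 -4.3
```

```text
Traceback (most recent call last):
  File "go.py", line 6, in <module>
    print(s["time"],s["tcp_pos"].round(4),"yaw",ya.round(2),"tilt",M[:2,2].round(4),"az",dz.round(2),"shift",T.inv().apply(np.array([x,y,z])-s["tcp_pos"]).round(4),"j7",s["joint_pos"][6].round(3),"F",s["ft_force"].round(1),"M",s["wrist_torque"].round(2),"grip",s["grip_width"].round(4))
                                                                                                                                                                                                                                                                     ^^^^^^^^^^^^^^^^^^^^^
AttributeError: 'float' object has no attribute 'round'
```

```bash
sed -i 's/s\["grip_width"\].round(4)/round(float(s["grip_width"]),4)/' go.py; python3 go.py .5152 -.1252 .2 -4.2
```

```text
5.925 [ 0.485  -0.01    0.2036] yaw 37.59 tilt [0.0002 0.0006] az 41.79 shift [-0.1097 -0.0464  0.0035] j7 0.765 F [ 0.4  0.4 -5.1] M [ 0.03 -0.05 -0.02] grip 0.0573
```

Call:
jog_arm --pt "0 0 9 -0.023 -0.01 0 -1" --pt "0 0 18 -0.046 -0.02 0 -1" --pt "0 0 27 -0.069 -0.03 0 -1" --pt "0 0 36 -0.09 -0.04 0 -1" --pt "0 0 41 -0.106 -0.045 0 -1"

```text
time: 6.55
tcp_pos: [0.5143, -0.1211, 0.2034]
tcp_rot: [-0.0, 0.728, 0.686, -0.0]
ft_force: [-0.7, 1.4, -5.1]
grip_width: 0.0576
grasp_force: 35.0
```

Call:
jog_arm --pt "0 0 0 0 0 0 -1" --pt "0 0 0 0 0 0 -1"

```text
time: 6.8
tcp_pos: [0.5143, -0.1191, 0.2029]
tcp_rot: [-0.001, 0.725, 0.688, 0.0]
ft_force: [0.2, -1.0, -5.5]
grip_width: 0.0573
grasp_force: 35.0
```

```bash
python3 go.py .5152 -.1252 .2 -4.2; python3 - <<'E'
from h import *
c,im,d=wrist("w4"); P=cloud(c,d); s=env.state(); t=s["tcp_pos"]
D=np.hypot(P[...,0]-t[0],P[...,1]-t[1])
for lo,hi in((.10,.195),(.18,.195),(.13,.178)):
    Q=P[(d>0)&(D<.055)&(P[...,2]>lo)&(P[...,2]<hi)]
    if len(Q)>20: print(lo,len(Q),cv2.minAreaRect((Q[:,:2]*1000).astype(np.float32)))
sc,ds=vision.get_image("scene"); cv2.imwrite("pics/s4.png",sc[...,::-1])
E
```

```text
6.8 [ 0.5143 -0.1191  0.2029] yaw -2.98 tilt [-0.0008  0.0011] az 1.22 shift [-0.0061  0.0012  0.0029] j7 0.384 F [ 0.2 -1.  -5.5] M [-0.03  0.06 -0.04] grip 0.0573
6.8 [ 0.5143 -0.1191  0.2029] [-0.465  0.327  0.77   1.951 -0.276  0.971  0.384]
0.1 2765 ((512.3006591796875, -98.18373107910156), (33.912841796875, 68.70618438720703), 85.49193572998047)
0.18 1683 ((512.4006958007812, -98.30106353759766), (33.69462585449219, 68.48833465576172), 85.49193572998047)
0.13 914 ((506.1610412597656, -90.76242065429688), (60.222084045410156, 6.735232830047607), 13.250231742858887)
```

View pics/w4.png

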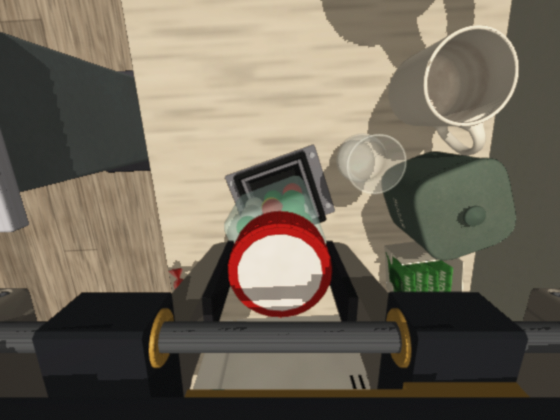

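The wrist view shows the held jar, with its cap at (280,270). The brace lies behind it at (280,190), and the tumbler is at (372,163). I'll fit the visible glass face and the cap centre.

```bash
cat > held.py <<'E'
from h import *
import sys
def held(n):
    c,im,d=load(n); P=cloud(c,d); s=env.state(); t=s["tcp_pos"]
    b,l=blobs(red(im),300); m=(l==b[0][3]).astype(np.uint8)
    m=cv2.drawContours(np.zeros_like(m),[max(cv2.findContours(m,0,1)[0],key=cv2.contourArea)],-1,1,-1)
    D=np.hypot(P[...,0]-t[0],P[...,1]-t[1])
    C=P[(m>0)&(d>0)]; zt=np.median(C[:,2]); C=C[abs(C[:,2]-zt)<.004]
    A=np.c_[C[:,:2]-C[:,:2].mean(0),np.ones(len(C))]; co=np.linalg.lstsq(A,C[:,2],rcond=None)[0]
    print("cap top z",zt.round(4),"rel tcp",(zt-t[2]).round(4),"slope",co[:2].round(4),"circle",cv2.minEnclosingCircle((C[:,:2]*1000).astype(np.float32)))
    z0=zt-.112; print("jar base z",z0.round(4))
    T=rot(s["tcp_rot"]).as_matrix()
    for lo,hi in((.02,.045),(.045,.07),(.02,.07)):
        Q=P[(d>0)&(D<.05)&(P[...,2]>z0+lo)&(P[...,2]<z0+hi)&(m==0)]
        if len(Q)<30: print(len(Q)); continue
        v=cv2.fitLine((Q[:,:2]*1000).astype(np.float32),cv2.DIST_HUBER,0,.01,.01).ravel()
        print(len(Q),"yaw",np.degrees(np.arctan2(v[1],v[0]))%90,"dist from tcp",abs((v[2]-t[0]*1000)*v[1]-(v[3]-t[1]*1000)*v[0]),"z",Q[:,2].mean().round(3))
        r=cv2.minAreaRect((Q[:,:2]*1000).astype(np.float32)); print("   ",r)
if __name__=="__main__": held(sys.argv[1])
E
python3 held.py w4
```

```text
cap top z 0.227 rel tcp 0.024 slope [-0.0009 -0.0053] circle ((513.9249267578125, -119.61231231689453), 29.582355499267578)
jar base z 0.115
422 yaw 17.733788 dist from tcp 30.72418541108307 z 0.148
    ((506.2253723144531, -90.6141586303711), (59.76170349121094, 6.431554794311523), 13.307588577270508)
610 yaw 17.529768 dist from tcp 30.654530817916022 z 0.173
    ((506.18280029296875, -90.8663330078125), (60.22205352783203, 6.57050085067749), 13.295458793640137)
1032 yaw 17.554691 dist from tcp 30.64697004275279 z 0.163
    ((506.1631774902344, -90.78319549560547), (60.22205352783203, 6.741357803344727), 13.295458793640137)
```

```bash
python3 - <<'E'
from h import *
c,im,d=load("w4"); P=cloud(c,d); g=np.array([.515,-.125]); a=np.radians(16.5)
Q=P[(d>0)&(P[...,2]>.0025)&(P[...,2]<.045)]; V=(Q[:,:2]-g)@np.array([[np.cos(a),-np.sin(a)],[np.sin(a),np.cos(a)]]); z=Q[:,2]
w=(z>.027)&(z<.038)&(abs(V[:,0])<.055)&(abs(V[:,1])<.055)
print("top z",np.median(z[w]),"x",np.percentile(V[w,0],[1,99])*1000,"y max",np.percentile(V[w,1],[99])*1000, cv2.minAreaRect((V[w]*1000).astype(np.float32)))
k=w&(V[:,1]>.035)&(abs(V[:,0])<.03); print("y+ wall x-mid band y",np.percentile(V[k,1],[1,99])*1000)
k=w&(abs(V[:,0])>.03)&(V[:,1]>.0); print("x walls",[np.percentile(V[k&(sg*V[:,0]>0),0],[1,99])*1000 for sg in(-1,1)])
p=(z<.009)&(z>.0035)&(V[:,1]>.02)&(abs(V[:,0])<.07)&(V[:,1]<.06); print("plate x",np.percentile(V[p,0],[.5,99.5])*1000)
E
python3 go.py .5152 -.1252 .15 -4.1
```

```text
top z 0.03147819426042242 x [-44.0438141   44.35895448] y max [44.96869021] ((-0.2944526672363281, 0.3275337219238281), (89.816162109375, 89.64258575439453), 89.84163665771484)
y+ wall x-mid band y [35.10323429 45.10652434]
x walls [array([-44.90723201, -30.32170119]), array([30.49201252, 44.42063851])]
plate x [-59.36126029  59.3273129 ]
6.9 [ 0.5145 -0.119   0.2029] yaw -2.98 tilt [-0.0004  0.0009] az 1.12 shift [-0.0062  0.001   0.0529] j7 0.384 F [ 0.6  0.2 -5.5] M [-0.06  0.01 -0.04] grip 0.0571
```

Brace confirmed at (515,-124.8) mm with yaw 16.5°. I align and go partway down.

Call:
jog_arm --pt "0 0 1.1 -0.003 0.001 0.01 -1" --pt "0 0 1.1 -0.0056 0.001 0.03 -1" --pt "0 0 1.1 -0.0056 0.001 0.05 -1" --pt "0 0 1.1 -0.0056 0.001 0.066 -1" --pt "0 0 1.1 -0.0056 0.001 0.066 -1"

```text
time: 7.52
tcp_pos: [0.5144, -0.1256, 0.1356]
tcp_rot: [-0.001, 0.733, 0.681, -0.001]
ft_force: [-0.4, -1.4, -4.1]
grip_width: 0.0573
grasp_force: 35.0
```

```bash
python3 go.py .5152 -.1248 .094 -4.1
```

```text
7.525 [ 0.5144 -0.1256  0.1356] yaw -4.22 tilt [-0.003  0.   ] az -0.12 shift [0.0009 0.0008 0.0416] j7 0.458 F [-0.4 -1.4 -4.1] M [-0.09  0.1   0.06] grip 0.0573
```

Within 1 mm. I lower it slowly into the socket.

Call:
jog_arm --pt "0 0 0 0.0007 0.0006 0.008 -1" --pt "0 0 0 0.0007 0.0006 0.014 -1" --pt "0 0 0 0.0007 0.0006 0.02 -1" --pt "0 0 0 0.0007 0.0006 0.026 -1" --pt "0 0 0 0.0007 0.0006 0.03 -1"

```text
time: 8.15
tcp_pos: [0.5161, -0.1251, 0.1066]
tcp_rot: [-0.0, 0.733, 0.681, -0.0]
ft_force: [0.4, -1.1, -5.3]
grip_width: 0.0573
grasp_force: 35.0
```

```bash
python3 go.py .5152 -.1248 .094 -4.1
```

```text
8.15 [ 0.5161 -0.1251  0.1066] yaw -4.21 tilt [-0.0002  0.0001] az -0.11 shift [ 0.0003 -0.0009  0.0126] j7 0.494 F [ 0.4 -1.1 -5.3] M [-0.07  0.09 -0.03] grip 0.0573
```

Call:
jog_arm --pt "0 0 0 0.0003 -0.0007 0.004 -1" --pt "0 0 0 0.0003 -0.0007 0.008 -1" --pt "0 0 0 0.0003 -0.0007 0.011 -1" --pt "0 0 0 0.0003 -0.0007 0.013 -1" --pt "0 0 0 0.0003 -0.0007 0.0135 -1"

```text
time: 8.78
tcp_pos: [0.5155, -0.1248, 0.0944]
tcp_rot: [-0.0, 0.733, 0.681, 0.0]
ft_force: [-4.6, 1.0, 9.5]
grip_width: 0.0578
grasp_force: 35.0
```

```bash
python3 go.py .5152 -.1248 .094 -4.1
```

```text
8.775 [ 0.5155 -0.1248  0.0944] yaw -4.22 tilt [-0.      0.0012] az -0.12 shift [-0.     -0.0003  0.0004] j7 0.51 F [-4.6  1.   9.5] M [ 0.27  1.14 -0.  ] grip 0.0578
```

```bash
python3 - <<'E'
from h import *
wrist("w5")
E
python3 held.py w5
```

```text
8.775 [ 0.5155 -0.1248  0.0944] [-0.355  0.498  0.67   2.023 -0.443  0.767  0.51 ]
cap top z 0.1185 rel tcp 0.0241 slope [-0.0007 -0.0067] circle ((515.0938110351562, -125.35635375976562), 29.557512283325195)
jar base z 0.0065
2536 yaw 75.5566 dist from tcp 27.93497511048335 z 0.032
    ((520.1565551757812, -105.1924057006836), (59.341087341308594, 99.9384994506836), 76.65814208984375)
595 yaw 16.346832 dist from tcp 30.566673374441304 z 0.065
    ((508.1103515625, -96.22593688964844), (59.89839172363281, 6.82976770401001), 11.639700889587402)
3131 yaw 84.1509 dist from tcp 29.357665154182765 z 0.038
    ((520.1565551757812, -105.1924057006836), (59.341087341308594, 99.9384994506836), 76.65814208984375)
```

Seated: cap top at 118.5 mm, which puts the base at 6 mm. I grip harder and turn anticlockwise slowly.

Call:
jog_arm --pt "0 0 0 0 0 -0.0004 -1" --pt "0 0 -1 0 0 -0.0004 -1" --pt "0 0 -3 0 0 -0.0004 -1" --pt "0 0 -6 0 0 -0.0004 -1" --pt "0 0 -9 0 0 -0.0004 -1" --grip_force 58

```text
time: 9.45
tcp_pos: [0.5159, -0.1249, 0.0944]
tcp_rot: [0.0, 0.676, 0.736, 0.001]
ft_force: [-2.1, 0.9, 6.3]
grip_width: 0.057
grasp_force: 58.0
```

```bash
python3 go.py .5155 -.1248 .094 69.8
```

```text
9.45 [ 0.5159 -0.1249  0.0944] yaw 4.86 tilt [0.0011 0.0006] az -64.94 shift [ 0.0002 -0.0004  0.0004] j7 0.641 F [-2.1  0.9  6.3] M [ 0.12  0.69 -0.46] grip 0.057
```

Wrist torque −0.46 N m, yaw following. Continue.

Call:
jog_arm --pt "0 0 -3 0 0 0 -1" --pt "0 0 -6 0 0 0 -1" --pt "0 0 -9 0 0 0 -1" --pt "0 0 -12 0 0 0 -1" --pt "0 0 -15 0 0 0 -1"

```text
time: 10.07
tcp_pos: [0.5166, -0.1249, 0.0944]
tcp_rot: [0.001, 0.574, 0.819, 0.001]
ft_force: [-0.4, 1.0, 3.6]
grip_width: 0.0575
grasp_force: 58.0
```

Call:
jog_arm --pt "0 0 -3 0 0 0 -1" --pt "0 0 -6 0 0 0 -1" --pt "0 0 -9 0 0 0 -1" --pt "0 0 -12 0 0 0 -1" --pt "0 0 -15 0 0 0 -1"

```text
time: 10.7
tcp_pos: [0.5167, -0.1246, 0.0944]
tcp_rot: [0.001, 0.462, 0.887, 0.001]
ft_force: [-0.1, 1.4, 4.1]
grip_width: 0.057
grasp_force: 58.0
```

```bash
python3 go.py .5155 -.1248 .094 69.8; python3 -c "
from h import *
wrist('w6')"; python3 held.py w6
```

```text
10.7 [ 0.5167 -0.1246  0.0944] yaw 34.96 tilt [0.0025 0.0002] az -34.84 shift [ 0.0006 -0.0011  0.0004] j7 1.078 F [-0.1  1.4  4.1] M [ 0.19  0.19 -0.1 ] grip 0.057
10.7 [ 0.5167 -0.1246  0.0944] [-0.223  0.461  0.495  2.015 -0.321  0.738  1.078]
cap top z 0.1185 rel tcp 0.0241 slope [ 0.0069 -0.006 ] circle ((516.7536010742188, -124.80821990966797), 29.5256290435791)
jar base z 0.0065
2505 yaw 43.27623 dist from tcp 28.80421119374461 z 0.032
    ((506.05462646484375, -111.48910522460938), (98.78252410888672, 65.25274658203125), 37.55221939086914)
635 yaw 20.66799 dist from tcp 30.771088376756893 z 0.065
    ((503.9386901855469, -97.92578125), (59.76827621459961, 6.023469924926758), 24.274927139282227)
3140 yaw 34.95301 dist from tcp 30.13417242168394 z 0.039
    ((506.05462646484375, -111.48910522460938), (98.78252410888672, 65.25274658203125), 37.55221939086914)
```

The jar has taken up its play, at about 20.7° (socket limit), and the cap is turning freely. I need about 38° more.

Call:
jog_arm --pt "0 0 -4 0 0 0 -1" --pt "0 0 -8 0 0 0 -1" --pt "0 0 -12 0 0 0 -1" --pt "0 0 -16 0 0 0 -1" --pt "0 0 -20 0 0 0 -1"

```text
time: 11.38
tcp_pos: [0.5166, -0.1248, 0.0944]
tcp_rot: [0.001, 0.301, 0.954, 0.0]
ft_force: [-0.4, 0.4, 3.7]
grip_width: 0.0575
grasp_force: 58.0
```

Call:
jog_arm --pt "0 0 -4 0 0 0 -1" --pt "0 0 -8 0 0 0 -1" --pt "0 0 -12 0 0 0 -1" --pt "0 0 -16 0 0 0 -1" --pt "0 0 -18 0 0 0 -1"

```text
time: 12.0
tcp_pos: [0.5166, -0.125, 0.0944]
tcp_rot: [0.001, 0.149, 0.989, 0.0]
ft_force: [0.2, 0.1, 4.8]
grip_width: 0.0571
grasp_force: 58.0
```

```bash
python3 go.py .5155 -.1248 .094 73; python3 -c "
from h import *
wrist('w7')"; python3 held.py w7|grep -v '('
```

```text
12.0 [ 0.5166 -0.125   0.0944] yaw 72.85 tilt [ 0.0025 -0.0002] az -0.15 shift [ 0.0011 -0.0001  0.0004] j7 1.638 F [0.2 0.1 4.8] M [ 0.12 -0.07 -0.03] grip 0.0571
12.0 [ 0.5166 -0.125   0.0944] [-0.092  0.441  0.33   2.007 -0.21   0.724  1.638]
jar base z 0.0066
2478 yaw 64.42761 dist from tcp 27.413498400959813 z 0.032
630 yaw 5.4759445 dist from tcp 30.133013663349573 z 0.065
3108 yaw 66.25228 dist from tcp 27.279371681193556 z 0.039
```

Total turn about 77°, with near-zero torque. A gentle test lift shows whether the lugs are free.

Call:
jog_arm --pt "0 0 0 0 0 -0.001 -1" --pt "0 0 0 0 0 -0.002 -1" --pt "0 0 0 0 0 -0.004 -1" --pt "0 0 0 0 0 -0.006 -1"

```text
time: 12.55
tcp_pos: [0.5153, -0.1248, 0.0998]
tcp_rot: [-0.0, 0.15, 0.989, -0.0]
ft_force: [0.5, -0.0, 0.3]
grip_width: 0.0571
grasp_force: 58.0
```

```bash
python3 go.py .5166 -.125 .094 73; python3 - <<'E'
from h import *
c,im,d=wrist("w8"); P=cloud(c,d); 
D=np.hypot(P[...,0]-.5166,P[...,1]+.125)
for n in("w7","w8"):
    c,im,d=load(n); P=cloud(c,d); D=np.hypot(P[...,0]-.5166,P[...,1]+.125)
    Q=P[(d>0)&(D<.042)&(D>.031)&(P[...,2]>.078)&(P[...,2]<.092)]; print(n,"shoulder z",len(Q),np.median(Q[:,2]).round(4),np.percentile(Q[:,2],90).round(4))
    F=P[(d>0)&(D<.05)&(P[...,2]>.045)&(P[...,2]<.074)]; f=F[:,:2]-[.5166,-.125]
    a=np.degrees(np.arctan2(f[:,1],f[:,0]))%360
    print(np.percentile(a,[5,95]).round())
    for s,e in((172,222),(85,130)):
        q=f[(a>s)&(a<e)]
        if len(q)>25: v=cv2.fitLine((q*1000).astype(np.float32),cv2.DIST_HUBER,0,.01,.01).ravel(); print(" face",len(q),np.degrees(np.arctan2(v[1],v[0]))%90)
E
python3 held.py w8|head -1
```

```text
12.55 [ 0.5153 -0.1248  0.0998] yaw 72.78 tilt [-0.0003 -0.    ] az -0.22 shift [-0.0013  0.0002  0.0058] j7 1.632 F [ 0.5 -0.   0.3] M [ 0.01  0.02 -0.01] grip 0.0571
12.55 [ 0.5153 -0.1248  0.0998] [-0.096  0.431  0.334  2.005 -0.205  0.737  1.632]
w7 shoulder z 1072 0.0835 0.0858
[ 87. 231.]
 face 242 20.41317
 face 108 20.489323
w8 shoulder z 1029 0.0836 0.0858
[ 86. 231.]
 face 234 20.44284
 face 104 20.456966
cap top z 0.124 rel tcp 0.0239 slope [ 0.007  -0.0021] circle ((515.2986450195312, -124.86598205566406), 29.600406646728516)
```

The cap is up 5.5 mm, the shoulder is unchanged at 83.6 mm and there is no pull: it's free. I lift it straight to about 20 mm above the mouth.

Call:
jog_arm --pt "0 0 0 0 0 -0.005 -1" --pt "0 0 0 0 0 -0.011 -1" --pt "0 0 0 0 0 -0.017 -1" --pt "0 0 0 0 0 -0.023 -1" --pt "0 0 0 0 0 -0.029 -1"

```text
time: 13.22
tcp_pos: [0.5155, -0.1248, 0.1294]
tcp_rot: [0.0, 0.15, 0.989, 0.0]
ft_force: [0.0, 0.5, -0.4]
grip_width: 0.0572
grasp_force: 58.0
```

Call:
jog_arm --pt "0 0 0 0 0 -0.004 -1" --pt "0 0 0 0 0 -0.007 -1" --pt "0 0 0 0 0 -0.007 -1" --pt "0 0 0 0 0 -0.007 -1"

```text
time: 13.72
tcp_pos: [0.5153, -0.1248, 0.1357]
tcp_rot: [-0.0, 0.15, 0.989, 0.0]
ft_force: [-0.5, 0.9, 0.0]
grip_width: 0.0574
grasp_force: 58.0
```

```bash
python3 go.py .5166 -.125 .136 73; python3 - <<'E'
from h import *
c,im,d=wrist("w9"); P=cloud(c,d); D=np.hypot(P[...,0]-.5166,P[...,1]+.125)
Q=P[(d>0)&(D<.042)&(D>.031)&(P[...,2]>.078)&(P[...,2]<.092)]; print("shoulder z",len(Q),np.median(Q[:,2]).round(4))
sc,_=vision.get_image("scene"); tp,_=vision.get_image("top")
o=np.hstack([cv2.resize(sc[130:280,200:350],(400,400),interpolation=cv2.INTER_CUBIC),cv2.resize(im[120:330,160:370],(400,400))])
cv2.imwrite("pics/fin.png",o[...,::-1])
E
python3 held.py w9|head -1
```

```text
13.725 [ 0.5153 -0.1248  0.1357] yaw 72.78 tilt [-0.0003  0.0001] az -0.22 shift [-0.0013  0.0002 -0.0003] j7 1.608 F [-0.5  0.9  0. ] M [ 0.04 -0.02 -0.03] grip 0.0574
13.725 [ 0.5153 -0.1248  0.1357] [-0.114  0.376  0.352  1.983 -0.175  0.812  1.608]
shoulder z 901 0.0839
cap top z 0.1599 rel tcp 0.0242 slope [ 0.0072 -0.0019] circle ((515.2450561523438, -125.2487564086914), 29.78713035583496)
```

View pics/fin.png

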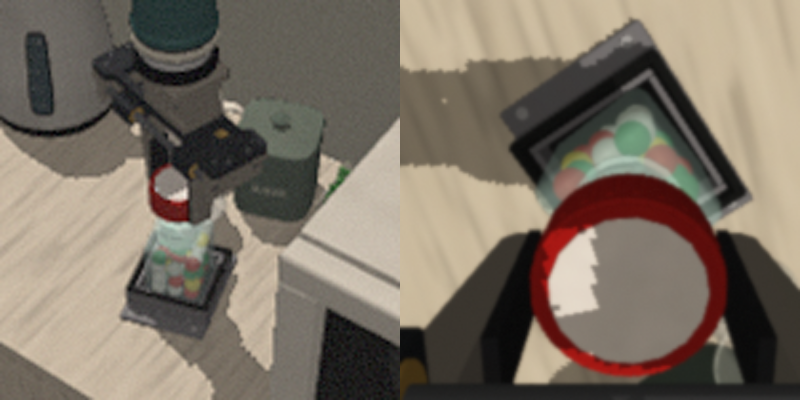

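The left half shows the cap at (175,193) held in the fingers above the open jar, which stands in the brace at (180,270). In the right half the cap, centred at (628,280), is level over the glass neck. Its lower edge is at about 133.5 mm, roughly 20 mm above the mouth.

```bash
python3 -c "
from workcell import job
print(job.hand_in())"
```

```text
the job is handed in; nothing more can be done
None
```

I handed the job in at about 14 s on the robot's clock: the jar is fully home in the brace, and the cap is unscrewed and held level about 20 mm above the mouth, with nothing else touched.

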